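Peel a parts tray off the stack and show its code to the scanner

TASK

The blue parts trays are snapped into one another and cling. Peel the top tray off by lifting one corner first while the opposite corner is still seated, so that the rest of the stack stays standing where it is, then hold the tray up level with the code label on its end facing the scanner's red window squarely, centred on the window and about 10 cm from it. Finish while holding it there, still and clear of everything; do not touch the scanner and leave the board, the solder reel and the screwdriver where they are.

Things in the scene. Friction and masses are not known exactly. Their poses are not given: they have to be found in the camera images.
- tray: Top tray, blue plastic, 200 x 140 x 44 mm, 0.19 kg. Origin: centre of its underside; x along its length to the end with the label, y left, z up. Upper 22 mm: upright rim band 10 mm thick, flat faces, 180 x 120 mm clear inside. Lower 22 mm: narrower tapered foot (165 x 105 at the floor) nested in the tray below. Dividers inside reach 15 mm above the origin (along y at x=-20 mm, along x at y=0).
- rest: Rest of the stack: four such trays pressed tightly together, one loose piece of about 0.76 kg, 200 x 140 mm, 110 mm high, standing on a narrower foot (166 x 106 mm, 22 mm high). Origin: centre of its underside, on the 3 mm thick mat; axes as the tray's. At the start the top tray sits in it, parallel, tray origin 88 mm above this origin, rim top 132 mm above it.
- seat (a point): Centre of the seam where the top tray's band rests on the next (110 mm above the rest's origin). Sprung tongues in the long sides, 75 mm off the middle, hold the tray's foot: 5 mm free lift, then up to 4 N each until 8 mm. One corner comes with about 4 N; straight up all four hold at once, with more than the stack weighs. Tip it 0.2 rad about the seam's diagonal corner, then lift: all are free.
- label (a point): middle of the white bar-code label (50 x 15 mm) on the outer face of the tray's +x end band, 100 mm from the tray's origin along x and 33 mm above its underside; axes as the tray's, so +x points out of the label.
- corner_label_left (a point): Top outer corner of the tray's rim, label end, +y side. Pinch the band across its 10 mm from above, on a long or short side near a corner. Keep the fingertips less than 20 mm below the rim top: deeper, the outer one also presses on the tray below. Frame parallel to the tray's.
- corner_label_right (a point): outermost top corner of the rim of the upper tray, at the label end, -y side; a point on the tray, its frame parallel to the tray's
- corner_plain_left (a point): outermost top corner of the rim of the upper tray, at the end without label, +y side; a point on the tray, its frame parallel to the tray's
- corner_plain_right (a point): outermost top corner of the rim of the upper tray, at the end without label, -y side; a point on the tray, its frame parallel to the tray's
- scanner: Hands-free code scanner fixed to the bench: grey head 70 x 78 mm, from 85 to 185 mm above the bench, on a stem and a round black foot of 100 mm diameter. Origin: on the bench under the head; its window faces along its -x axis, z up.
- window (a point): centre of the scanner's upright red window (54 x 56 mm), 135 mm above the bench, on the front of the head 37.5 mm from the scanner's axis; axes as the scanner's, so -x points out of the window.
- board: regulator circuit board on four brass posts, 100 x 75 mm, 46 mm high, with black heat sink and two capacitors, loose on the mat; origin: centre of its underside. Leave alone.
- reel: steel-coloured solder reel, 60 mm diameter, 46 mm high, standing; origin: centre of its underside. Leave alone.
- screwdriver: red-handled screwdriver, 180 mm long, lying on the mat, at most about 30 mm high; origin: on the mat under its middle, x towards its tip. Leave alone.
Mind the look-alikes: they are no part of the job. Leave any yellow look-alike of the tray alone.

How it is judged (in metres and radians):
On the way, in this order (a step that is already met when the one before it is completed fails the run):
1. one corner of the top tray is lifted at least 15 mm off the stack while the opposite corner is still within 5 mm of its seat (((z of corner_label_left in the frame of rest above 0.147 m and z of corner_plain_right in the frame of rest below 0.137 m) or (z of corner_plain_right in the frame of rest above 0.147 m and z of corner_label_left in the frame of rest below 0.137 m) or (z of corner_label_right in the frame of rest above 0.147 m and z of corner_plain_left in the frame of rest below 0.137 m) or (z of corner_plain_left in the frame of rest above 0.147 m and z of corner_label_right in the frame of rest below 0.137 m))), for 0.1 s.
2. the top tray is off the stack, at least 30 mm above its seat, and the rest of the stack still stands in place (z of tray in the frame of rest above 0.118 m and contact force between tray and rest below 0.1 N and distance of rest from where it was at the start of the episode below 0.035 m and angle between rest's own z axis and vertical below 0.05 rad), for 0.2 s.
At the end, for the whole second after the job is handed in: Held by the fingers alone, still, level within 0.2 rad; label 60 to 140 mm from the window, within 25 mm of its centre, square to it within 0.25 rad; tray touching nothing else. Rest of the stack upright within 35 mm of its start, the three bystanders within 20 mm (x of label in the frame of window between -0.14 and -0.06 m and y of label in the frame of window between -0.025 and 0.025 m and z of label in the frame of window between -0.025 and 0.025 m and angle between the x axis of tray and the x axis of scanner, either way round below 0.25 rad and angle between tray's own z axis and vertical below 0.2 rad and contact force between the fingers and tray above 3 N and contact force between tray and rest below 0.1 N and contact force between tray and scanner below 0.1 N and contact force between tray and board below 0.1 N and contact force between tray and reel below 0.1 N and height (world z) of tray above 0.06 m and linear speed of tray below 0.03 m/s and distance of rest from where it was at the start of the episode below 0.035 m and angle between rest's own z axis and vertical below 0.05 rad and distance of each of board, reel, screwdriver from where it was at the start of the episode below 0.02 m); the arm keeps its last pose, push and grip.
It fails at once if the rest of the stack is lifted more than 15 mm, tipped more than 0.2 rad or dragged more than 50 mm (height (world z) of rest above 0.018 m or angle between rest's own z axis and vertical above 0.2 rad or distance of rest from where it was at the start of the episode above 0.05 m).
It fails at once if the scanner is touched with more than 1 N (contact force between scanner and tray above 1 N or contact force between scanner and the arm above 1 N or contact force between scanner and the fingers above 1 N).
It fails at once if the board, the reel or the screwdriver is moved more than 30 mm (distance of any of board, reel, screwdriver from where it was at the start of the episode above 0.03 m).
It also fails if it takes over 42 s, if anything falls off the work surface, if the arm or the gripper's body presses on something with over 40 N, if the wrist force passes 120 N, or if a joint passes its speed limit or range.

ROBOT

A 7-joint arm with a two-finger parallel gripper is mounted at the origin on the work surface. World frame = base frame: x ahead of the robot, y to its left, z up, the work surface at z = 0. Lengths are in mm, angles in rad, forces in N, time in s.
With the tool pointing down it reaches from about 400 to 900 mm from the base axis. Payload 5.6 kg.
Tool frame: the origin (TCP) lies midway between the tips of the shut fingers; the grasp point (between the pads) lies 19 mm behind it; z points along the fingers, y is the line along which they close (so a half turn about z gives the same grasp; the last joint's range is limited). The gripper opens to 92 mm and grips with 3 to 60 N. Pads are 20 mm wide; open, the fingers measure 128 mm over their backs; the gripper's body (75 mm by 189 mm) begins 69 mm behind the grasp point.
Start: joints at [1.258, 0.468, -0.012, 1.603, 0.006, 1.071, -0.056], TCP at [173.208, -626.505, 214.592] pointing down, gripper open.
Joint ranges: [-2.53, 2.53], [-0.31, 2.02], [-1.57, 1.55], [0.28, 2.44], [-1.29, 4.43], [0.15, 1.84], [-2.92, 2.92]. Speed limits (rad/s): [2.57, 2.57, 3.14, 3.14, 3.14, 3.14, 3.14].

INTERFACE

Orientations are given as a rotation vector (axis times angle).
In Python, from cell import robot, grip, kin, viewer gives the robot as it stands. Calls block until the motion is done:
- robot.movep(position, orientation): joint-space move of the TCP to a pose.
- robot.servo_line(position, feed=150, rotation=None): straight line of the TCP; rotation=None keeps the orientation; feed is the mean speed in mm/s.
- robot.goto_joints(angles): joint-space move.
- grip(opening, newtons=None): opening from 0.0 (shut) to 1.0 (fully open); newtons is the grip in N (None keeps the last); returns when the fingers have stopped.
- robot.hold(seconds).
- kin.ik(position, orientation): joint angles nearest the present ones, or None.
- robot.observe(): the state.
- viewer.read_camera(name): name is "scene" or "top"; returns the picture (384x512x3 uint8, red, green, blue); there is no depth.
- viewer.camera_info(name): a dict with "camera_matrix" (3x3 intrinsics, pixels), "R" (3x3) and "t" (3): a world point X has camera coordinates R X + t. Camera axes: x right, y down, z forward; pixel columns grow to the right and rows downward; lengths in mm; the calibration is good to about 2 mm. A picture is of the moment at which its call begins. camera_info takes no time and is no camera call.
A pose or a line that the arm cannot do raises robot.IKError and nothing moves.
- robot.job_done(): hands the job in; it is judged then, once.
Trained networks look in the newest picture that a camera, given by its name, has taken for a name from the list of things; names that differ only in an ending like _2 or _b are one class to them, and where a whole thing is asked for, a point or a joint stands for the part that bears it (a point fixed in the world has none). Each returns a list of dicts, best first, with "confidence" (0 to 1); they miss things now and then, are a little off and sometimes report something else, mostly with a low value. They report only what shows in the picture. A call takes as long as a camera call. They do not tell look-alikes from the thing itself.
- viewer.silhouettes(name, camera): "mask" (384x512 bool, what is visible of it).
- viewer.pinpoint(name, camera): "at" ([x, y, z] in mm, in the coordinates of the camera as it stood for that picture, good to about 4 mm: a listed point, or the origin of a listed thing).
The state is a dict: "t": time; "joints": joint angles; "joint_velocities": joint speeds; "joint_torque": joint torques, N m; "tcp_pos": TCP position; "tcp_rot": TCP orientation; "contact_force": force on the tool from outside, world axes, zero at the start; "wrist_torque": the same for the moment, N m; "grip_width": opening from 0.0 (shut) to 1.0 (fully open); "grip_force": force on a finger pad.
Only numpy, scipy, OpenCV 4.12 (cv2) and the standard library are available. Lean on these libraries where they do the work, as an engineer would, in place of code of your own. Each camera call takes 0.05 s, during which the arm holds its last target. There are 200 camera calls.

## Working session

There is one attempt and no reset: what is moved stays moved. The work goes in short steps, each a Python script; the robot and the scene stay as the last script left them, time stands still between calls to the robot, and variables do not carry over. Pictures are saved under pics/ and viewed, at most 10 in all, crops included, and the job is handed in when it is done.

```bash
mkdir -p pics; cat > h.py <<'E'
import numpy as np, cv2
from cell import robot, grip, kin, viewer
from scipy.spatial.transform import Rotation as Ro
def w(at,cam):
    c=viewer.camera_info(cam); return np.array(c["R"]).T@(np.array(at)-np.array(c["t"]))
def px(p,cam):
    c=viewer.camera_info(cam); q=np.array(c["camera_matrix"])@(np.array(c["R"])@np.array(p)+np.array(c["t"])); return q[:2]/q[2]
E
python3 - <<'E'
from h import *
ims=[]
for cam in("scene","top"):
    im=viewer.read_camera(cam); cv2.imwrite(f"pics/{cam}0.png",im[:,:,::-1])
    for n in ["tray","rest","seat","label","corner_label_left","corner_label_right","corner_plain_left","corner_plain_right","scanner","window","board","reel","screwdriver"]:
        for d in viewer.pinpoint(n,cam):
            if d["confidence"]>.3:
                p=w(d["at"],cam); print(cam,n,round(d["confidence"],2),p.round(0),px(p,cam).round(0))
o=robot.observe();print(o["t"],o["tcp_rot"],o["tcp_pos"])
E
```

```text
scene tray 0.7 [194. 341.   3.] [396. 199.]
scene tray 0.57 [625. -24. 136.] [255. 218.]
scene tray 0.56 [569.  84.  90.] [293. 228.]
scene tray 0.38 [ 559. -423.    4.] [168. 194.]
scene label 0.62 [ 99. 327.  35.] [401. 176.]
scene corner_label_left 0.93 [624. -21. 134.] [256. 219.]
scene corner_label_right 0.98 [ 89. 395.  48.] [420. 178.]
scene corner_label_right 0.88 [491.  -3. 139.] [279. 193.]
scene corner_label_right 0.33 [763. 251.   1.] [316. 311.]
scene corner_plain_left 0.79 [656. 171. 134.] [309. 248.]
scene corner_plain_left 0.75 [303. 284.  41.] [374. 206.]
scene corner_plain_right 0.79 [515. 191. 134.] [331. 219.]
scene corner_plain_right 0.61 [288. 423.  45.] [415. 216.]
scene corner_plain_right 0.58 [575.  85.   4.] [291. 246.]
scene scanner 0.9 [ 558. -425.    0.] [168. 195.]
scene window 0.59 [ 555. -389.  136.] [172. 170.]
scene board 0.71 [ 704. -105.    0.] [223. 253.]
scene reel 0.49 [ 397. -118.    0.] [261. 194.]
scene screwdriver 0.56 [764. 252.   5.] [316. 311.]
top tray 0.75 [572.  86.  89.] [214. 165.]
top tray 0.58 [196. 341.   3.] [142. 272.]
top label
[... 220 characters left out ...]
491.  -2. 136.] [238. 186.]
top corner_label_right 0.42 [519. 195. 137.] [180. 177.]
top corner_plain_left 0.82 [303. 282.  45.] [157. 242.]
top corner_plain_left 0.71 [654. 173. 138.] [188. 138.]
top corner_plain_left 0.31 [626. -24. 137.] [246. 147.]
top corner_plain_right 0.77 [290. 424.  41.] [117. 245.]
top corner_plain_right 0.6 [518. 195. 134.] [180. 178.]
top scanner 0.65 [ 557. -426.   -1.] [354. 176.]
top window 0.58 [ 551. -384.  131.] [352. 170.]
top board 0.56 [ 705. -100.    2.] [267. 136.]
top reel 0.67 [ 394. -119.   -0.] [271. 218.]
top screwdriver 0.51 [765. 257.  -1.] [173. 119.]
1.4 [3.11299186e+00 4.22378332e-01 4.77555319e-06] [ 173.22881559 -626.50365874  214.60854826]
```

View pics/scene0.png

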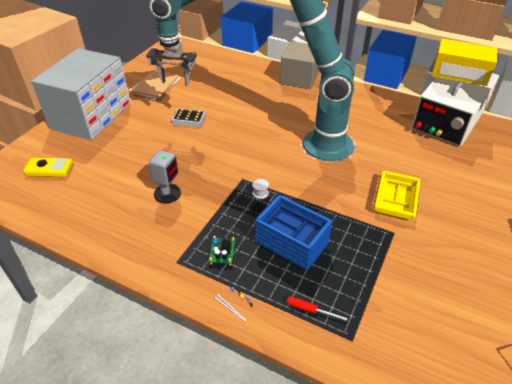

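View pics/top0.png

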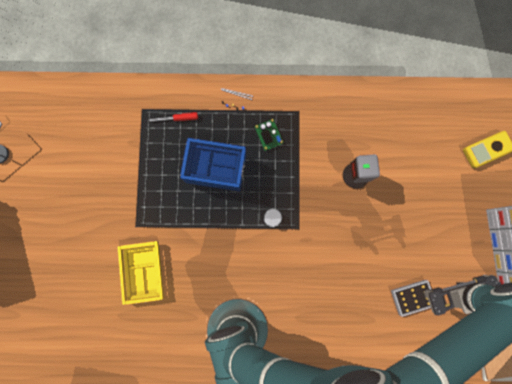

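The top view shows the blue stack at (213,164), and its label end faces right, towards the scanner head at (366,167). The reel is at (273,217), the board at (268,134) and the screwdriver at (175,118).

Candidates for the tray are the blue stack at top (213,164) / scene (293,228) and the yellow tray at top (141,272) / scene (398,196). There are also blue bins on the shelf at scene (245,25). I choose the blue stack on the mat, because its rim height measures about 136 mm and 135 is expected. Next I refine the poses and check the choice in one crop.

```bash
python3 - <<'E'
from h import *
exp={"corner_label_left":(625,-24,135),"corner_label_right":(491,-2,135),"corner_plain_left":(655,172,135),"corner_plain_right":(517,193,135),"scanner":(557,-426,0),"window":(553,-387,135),"label":(561,-11,124)}
A={k:[] for k in exp}
for r in range(3):
  for cam in("scene","top"):
    im=viewer.read_camera(cam)
    for n,e in exp.items():
      for d in viewer.pinpoint(n,cam):
        p=w(d["at"],cam)
        if np.linalg.norm(p-e)<20: A[n].append(p);break
M={k:np.mean(v,0) for k,v in A.items() if v}
for k in M: print(k,len(A[k]),M[k].round(1),np.std(A[k],0).round(1))
loc={"corner_label_left":(100,70),"corner_label_right":(100,-70),"corner_plain_left":(-100,70),"corner_plain_right":(-100,-70)}
P=np.array([loc[k] for k in loc],float);Q=np.array([M[k][:2] for k in loc])
c=Q.mean(0);z=((P[:,0]-1j*P[:,1])*((Q-c)[:,0]+1j*(Q-c)[:,1])).sum();yaw=np.angle(z)
print("center",c,"yaw",yaw,"scale",abs(z)/(P**2).sum())
v=M["scanner"]-M["window"];print("scanner yaw",np.arctan2(v[1],v[0]),np.linalg.norm(v[:2]))
s=viewer.read_camera("scene");t=viewer.read_camera("top")
# overlay predicted corners and head-box (78 wide,z 85..185) on the crops
a=cv2.resize(s[185:275,240:340],None,fx=4,fy=4,interpolation=cv2.INTER_CUBIC)
def sub(im,x0,y0,n=50): return cv2.resize(im[y0:y0+n,x0:x0+n],(360,360),interpolation=cv2.INTER_CUBIC)
cv2.imwrite("pics/crop1.png",np.hstack([a,sub(t,335,145)])[:,:,::-1])
E
```

```text
corner_label_left 5 [627.  -23.1 135.2] [1.6 2.  1.9]
corner_label_right 6 [489.8  -2.8 135.7] [1.5 1.3 2.1]
corner_plain_left 5 [654.4 171.6 137.5] [1.2 2.7 0.5]
corner_plain_right 6 [517.5 192.2 134.8] [2.2 1.2 2.4]
scanner 5 [ 557.5 -424.8    0.7] [1.2 0.9 3.2]
window 6 [ 554.  -386.6  134.2] [1.  2.4 2.5]
label 6 [561.1 -12.8 125.2] [2.2 2.2 1.8]
center [572.18157686  84.48991916] yaw -1.7136050076690743 scale 0.9858761478669273
scanner yaw -1.4783738718969408 38.40283865135376
```

View pics/crop1.png

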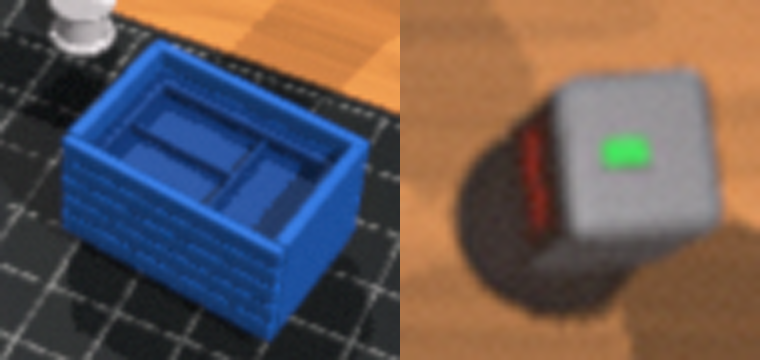

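The left crop shows the blue tray with its dividers in view, seated on the stack. Its yaw is -1.71, the measured rim is close to 135 mm and the size fits to 1.4 %. In the right crop the scanner head's front edge runs (560,90)→(572,230), which gives a yaw of about -1.485. The networks give -1.478, so the two agree.

Next is the plan: pinch the plain end's short side near the right corner, then pivot about the label-left corner.

```bash
cat >> h.py <<'E'
YAW=-1.7136; C=np.array([572.2,84.5,3.]); SY=-1.48; WIN=np.array([554.,-387,135])
Rt=Ro.from_euler('z',YAW)
T0=C+[0,0,88]                        # tray origin seated
gl=np.array([-95.,-38,44-16.])       # TCP in tray frame (16 mm below rim)
flip=Ro.from_euler('x',np.pi)        # z down
def tool(q,Rtray=None):              # tool orientation in the tray frame: y along tray x (either way)
    return (Rtray or Rt)*q
Q=[Ro.from_matrix(np.array([[0,s,0],[s,0,0],[0,0,-1.]])) for s in(1,-1)]
piv=np.array([100.,70,22])           # label_left corner at the seam
ax=np.array([70.,-100,0]);ax/=np.linalg.norm(ax)
def pose(th,up,q):
    r=Ro.from_rotvec(ax*th)
    if (r.apply(np.array([-100,-70,44.])-piv))[2]<22: r=Ro.from_rotvec(-ax*th)
    p=T0+Rt.apply(piv+r.apply(gl-piv))+[0,0,up]
    return p,(Rt*r*q).as_rotvec()
def final(q):
    R=Ro.from_euler('z',SY); lab=WIN+R.apply([-100.,0,0]); o=lab-R.apply([100,0,33.])
    return o+R.apply(gl),(R*q).as_rotvec(),o
E
python3 - <<'E'
from h import *
for i,q in enumerate(Q):
    print(i,q.as_matrix()[:,2])
    for th,up in((0,80),(0,0),(.11,0),(.21,0),(.21,90),(0,90)):
        p,r=pose(th,up,q);j=kin.ik(p,r);print(th,up,p.round(1),None if j is None else np.round(j,2))
    p,r,o=final(q);j=kin.ik(p,r);print('fin',p.round(1),o.round(1),None if j is None else np.round(j,2))
E
```

```text
0 [ 0.  0. -1.]
0 80 [548.1 183.9 199. ] [ 0.22  0.5  -0.79  1.76  0.4   1.05 -2.43]
0 0 [548.1 183.9 119. ] [ 0.12  0.57 -0.66  1.83  0.43  0.9  -2.46]
0.11 0 [549.  182.2 143.3] [ 0.17  0.54 -0.64  1.8   0.25  0.92 -2.27]
0.21 0 [550.9 178.5 165.1] [ 0.22  0.53 -0.64  1.76  0.12  0.97 -2.13]
0.21 90 [550.9 178.5 255.1] [ 0.29  0.45 -0.72  1.68  0.09  1.14 -2.13]
0 90 [548.1 183.9 209. ] [ 0.23  0.49 -0.8   1.75  0.39  1.07 -2.42]
fin [489.4 -96.7 130. ] [ 535.9 -187.8  102. ] [ 0.43  0.36 -0.36  2.02  0.18  0.79 -1.51]
1 [ 0. -0. -1.]
0 80 [548.1 183.9 199. ] [ 0.41  0.65 -1.12  1.75  0.64  1.16  0.53]
0 0 [548.1 183.9 119. ] [ 0.43  0.83 -1.18  1.81  0.86  1.12  0.36]
0.11 0 [549.  182.2 143.3] [ 0.47  0.78 -1.15  1.78  0.68  1.08  0.54]
0.21 0 [550.9 178.5 165.1] [ 0.5   0.73 -1.1   1.75  0.49  1.06  0.71]
0.21 90 [550.9 178.5 255.1] [ 0.5   0.58 -1.06  1.66  0.31  1.18  0.82]
0 90 [548.1 183.9 209. ] [ 0.41  0.63 -1.11  1.74  0.61  1.16  0.55]
fin [489.4 -96.7 130. ] [ 535.9 -187.8  102. ] [ 0.8   0.47 -0.82  2.    0.45  0.86  1.39]
```

```bash
python3 - <<'E'
from h import *
q=Q[1]
o=robot.observe()
robot.servo_line([173,-600,380],feed=300)
p,r=pose(0,0,q)
robot.movep([p[0],p[1],300],r)
grip(0.5,50)
robot.servo_line([p[0],p[1],150],feed=200)
print(robot.observe()["contact_force"])
robot.servo_line(p,feed=50)
o=robot.observe();print(o["t"],o["tcp_pos"]-p,o["contact_force"],o["grip_width"])
cv2.imwrite("pics/pre.png",cv2.resize(np.hstack([viewer.read_camera("scene")[150:290,220:360],viewer.read_camera("top")[95:235,140:280]])[:,:,::-1],None,fx=2.8,fy=2.8,interpolation=cv2.INTER_CUBIC))
E
```

```text
[-0.52402681 -0.00321849  0.06529185]
10.1417 [0.06644085 0.22759775 0.05740793] [ 0.91371442  0.34431147 -0.72071426] 0.49723758698411114
```

View pics/pre.png

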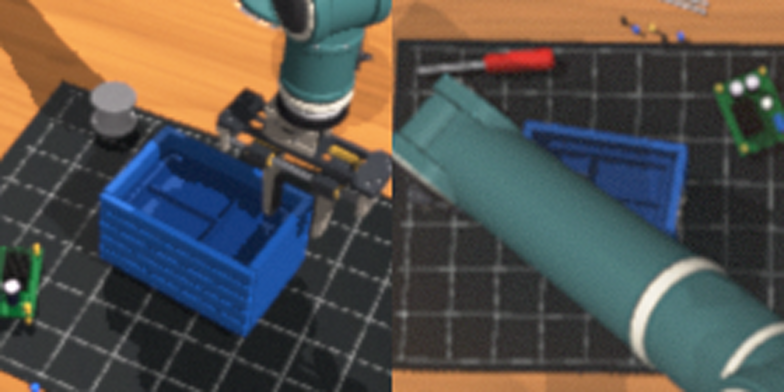

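The picture shows the fingers straddling the plain end's wall, the inner one at (272,190) and the outer one at (318,210), near the robot-side corner. Now I grip and peel.

```bash
python3 - <<'E'
from h import *
q=Q[1]
def s(m):
    o=robot.observe();print(m,round(o["t"],2),o["tcp_pos"].round(1) if hasattr(o["tcp_pos"],'round') else o["tcp_pos"],np.round(o["contact_force"],1),np.round(o["wrist_torque"],2),round(o["grip_width"],3),o["grip_force"])
grip(0.0,55); s("grip")
for th in(.115,.21):
    p,r=pose(th,0,q);robot.servo_line(p,feed=130,rotation=r);s(th)
robot.hold(.25); s("held")
for cam in("scene","top"):
    viewer.read_camera(cam)
    for n in("rest","corner_plain_right","corner_label_left","corner_plain_left","corner_label_right"):
        for d in viewer.pinpoint(n,cam)[:2]: print(cam,n,round(d["confidence"],2),w(d["at"],cam).round(0))
cv2.imwrite("pics/peel.png",cv2.resize(viewer.read_camera("scene")[150:290,220:360][:,:,::-1],None,fx=4,fy=4,interpolation=cv2.INTER_CUBIC))
E
```

```text
grip 10.88 [548.1 185.  119.2] [ 0.3  3.5 -0.4] [ 0.82 -0.22  0.13] 0.106 55.00313937664032
0.115 11.23 [549.4 181.4 144. ] [-1.   0.4 -1.1] [ 0.16 -0.15  0.1 ] 0.099 55.0081729888916
0.21 11.54 [550.4 177.7 164. ] [-1.   0.2 -2.5] [-0.06 -0.26  0.02] 0.103 55.01643419265747
held 11.79 [550.  178.8 164.5] [ 0.4 -1.1 -2. ] [-0.03 -0.27  0.02] 0.101 55.01468896865845
scene rest 0.95 [573.  86.   1.]
scene corner_plain_right 0.85 [520. 179. 186.]
scene corner_plain_right 0.8 [287. 422.  43.]
scene corner_label_left 0.83 [627. -29. 134.]
scene corner_label_left 0.74 [113. 258.  49.]
scene corner_plain_left 0.71 [657. 160. 169.]
scene corner_label_right 0.62 [491. -11. 153.]
scene corner_label_right 0.59 [ 88. 393.  46.]
top rest 0.64 [568.  86.   5.]
top corner_plain_right 0.68 [290. 425.  41.]
top corner_plain_right 0.56 [569.  86. 116.]
top corner_label_left 0.79 [107. 251.  44.]
top corner_label_left 0.59 [ 554. -385.  134.]
top corner_plain_left 0.81 [308. 284.  44.]
top corner_label_right 0.61 [ 88. 397.  43.]
```

View pics/peel.png

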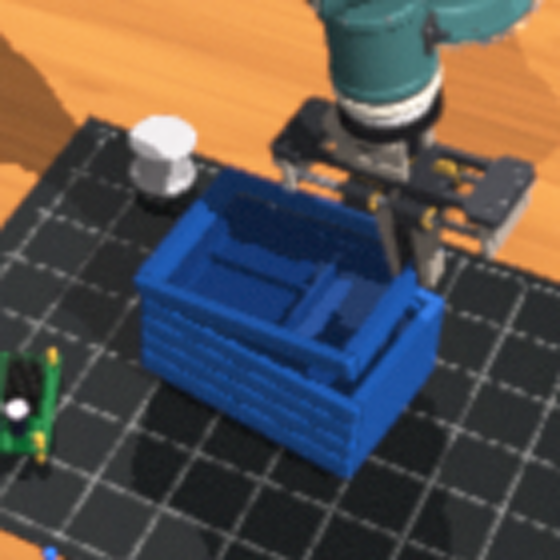

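The peel worked. The tray is tilted, with the plain-right corner up at about (440,200) in the crop and z≈186, and the label-left corner still seated at z≈134. The rest of the stack is unmoved. Now I lift, level the tray and carry it over.

```bash
python3 - <<'E'
from h import *
q=Q[1]
def s(m):
    o=robot.observe();print(m,round(o["t"],2),np.round(o["tcp_pos"],1),np.round(o["contact_force"],1),round(o["grip_width"],3))
p,r=pose(.21,90,q);robot.servo_line(p,feed=80);s("lift")
robot.hold(.25)
p,r=pose(0,110,q);robot.servo_line(p,feed=60,rotation=r);s("level")
f,fr,o=final(q)
robot.servo_line([f[0],f[1]+100,p[2]],feed=120,rotation=fr);s("over")
robot.servo_line([f[0],f[1]+20,f[2]],feed=80,rotation=fr);robot.hold(.4);s("near")
exp={"label":WIN+[-5,120,0],"corner_label_left":0,"corner_label_right":0,"corner_plain_left":0,"corner_plain_right":0,"rest":0,"board":0,"reel":0}
for cam in("scene","top"):
    viewer.read_camera(cam)
    for n in exp:
        for d in viewer.pinpoint(n,cam)[:3]:
            x=w(d["at"],cam)
            if x[0]>330: print(cam,n,round(d["confidence"],2),x.round(0))
cv2.imwrite("pics/near.png",cv2.resize(np.hstack([viewer.read_camera("scene")[120:300,140:340],viewer.read_camera("top")[90:270,190:390]])[:,:,::-1],None,fx=2,fy=2,interpolation=cv2.INTER_CUBIC))
E
```

```text
lift 13.72 [550.6 178.3 254.5] [-0.1  1.  -2.4] 0.106
level 14.57 [548.4 184.  229.2] [ 0.2 -0.1 -2. ] 0.103
over 16.3 [489.5   3.9 229.1] [ 0.3 -0.1 -2.3] 0.105
near 18.44 [489.4 -76.7 130.1] [-0.6 -0.6 -1.6] 0.101
scene label 0.6 [ 550. -269.  132.]
scene label 0.21 [764. 249.   1.]
scene corner_label_left 0.64 [ 613. -262.  144.]
scene corner_plain_left 0.56 [594. -69. 146.]
scene corner_plain_right 0.79 [456. -81. 147.]
scene corner_plain_right 0.41 [ 535. -171.  100.]
scene rest 0.61 [573.  83.   5.]
scene rest 0.21 [ 551. -386.  136.]
scene board 0.76 [ 704. -108.    3.]
scene board 0.4 [ 615. -263.  145.]
scene reel 0.65 [ 395. -121.    1.]
top label 0.81 [ 547. -268.  135.]
top corner_label_left 0.63 [ 616. -266.  149.]
top corner_label_left 0.28 [ 394. -119.   -1.]
top corner_label_right 0.67 [ 475. -273.  141.]
top corner_plain_right 0.4 [569.  82.   4.]
top rest 0.63 [568.  83.   1.]
top board 0.85 [ 706. -105.    3.]
top reel 0.47 [ 393. -120.    1.]
```

View pics/near.png

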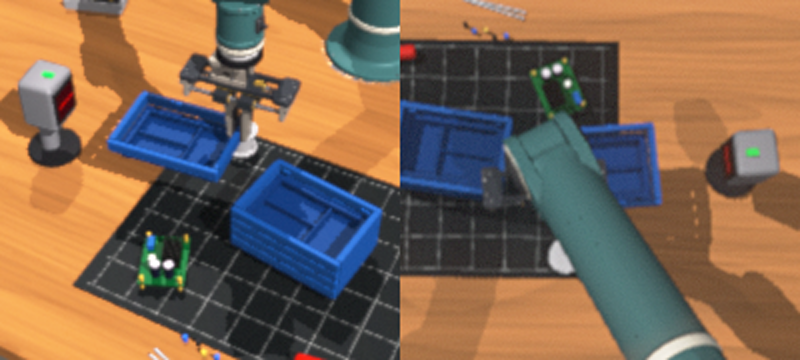

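The tray is level with its label end facing the window. In the left half of the picture it is at (175,135) and the scanner at (48,95). The measured label is at (549,-268,134), 118 mm out and centred within about 5 mm, with yaw ≈ -1.5. The stack, board and reel have not moved. I go in the last 20 mm and hand in.

```bash
python3 - <<'E'
from h import *
f,fr,o=final(Q[1])
robot.servo_line(f,feed=30,rotation=fr);robot.hold(1.0)
for cam in("scene","top"):
    viewer.read_camera(cam)
    for n in("label","screwdriver"):
        print(cam,n,[w(d["at"],cam).round(0) for d in viewer.pinpoint(n,cam)[:1]])
o=robot.observe();print(o["t"],o["grip_force"],np.abs(o["joint_velocities"]).max())
print(robot.job_done())
E
```

```text
scene label [array([ 547., -289.,  135.])]
scene screwdriver [array([761., 248.,  -1.])]
top label [array([ 547., -287.,  135.])]
top screwdriver [array([ 478., -294.,  143.])]
21.5583 55.01877844333649 0.001584314188109624
the job is handed in; nothing more can be done
None
```

I peeled the top tray off by one corner and handed the job in at about 21.6 s, holding it still with the label about 10 cm from the scanner window, square and centred to within my measurements. The stack and bystanders stayed in place; the verdict was not reported back.

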